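Refit the food warmer's knob and switch the warmer off

ROBOT

A 6-joint arm with a two-finger parallel gripper is mounted at the origin on a cart in front of the work surface, level with it; the furniture and walls round the work are solid. World frame = base frame: x ahead of the robot, y to its left, z up, the work surface at z = 0. Lengths are in mm, angles in rad, forces in N, time in s.
With the tool pointing down it reaches from about 350 to 775 mm from the base axis. Payload 7.3 kg.
Tool frame: the origin (TCP) lies on the centre line of the jaws, within the pads' length; the fingertips stand finger_overhang ahead of it and the grasp point (between the pads) lies 8 mm behind it (finger_overhang is the distance from the TCP to the fingertips, in mm); z points along the fingers, y is the line along which they close (so a half turn about z gives the same grasp; the last joint's range is limited). The gripper opens to 92 mm and grips with 3 to 60 N. Pads are 19 mm wide; open, the fingers measure 130 mm over their backs; the gripper's body (75 mm by 190 mm) begins 47 mm behind the grasp point.
Start: joints at [1.086, 0.342, 1.524, -0, 1.275, -0.146], TCP at [174.472, 495.18, 237.741] pointing down, gripper open.
Joint ranges: [-2.53, 2.53], [-0.77, 2.02], [0.04, 2.7], [-1, 4.14], [0.28, 2.66], [-3.11, 3.11]. Speed limits (rad/s): [2.57, 2.57, 3.14, 3.14, 3.14, 3.14].

INTERFACE

Orientations are given as [roll, pitch, yaw] about the fixed x, y, z axes, in that order (R = Rz(yaw) Ry(pitch) Rx(roll)).
In Python, from plant import get_obs, capture, close_job, finger_overhang gives the robot as it stands.
- The arm moves only by the shell command python3 -m inch 'ROWS'. ROWS is JSON, one flat list of numbers, 7 for each row, row after row: the turn, a rotation vector about the tool's x, y, z scaled (see below), then the shift along the tool's x, y, z scaled (see below), then the closure, from -1 (fully open) to 1 (shut). In form: [ax, ay, az, tx, ty, tz, gripper, ax, ay, az, tx, ty, tz, gripper, ...]. A call has 1 to 10 rows; each row shifts and turns the commanded pose from where the row before left it, along the tool's axes as they then stand; what a row does not reach is not made up. The controller multiplies each number of a shift by 0.8 m and each number of a turn by 1.5 rad. A row lasts 1/12 s, in which the tool goes at most 41.7 mm and 7.16 degrees, less where a joint would pass 70% of its speed; a pose out of reach is approached as far as the arm can. A call with a number of a shift or a turn outside -1 to 1 is refused whole. A call with a gripper value outside its range is refused whole. The fingers move at their own pace and stop on an object; the grip force is fixed at half the most. Time passes only in rows, so rows that do not move let the fingers close. It gives the time, the measured TCP pose, the force, the opening and the grip force at its end, in the units of the state.
- get_obs(): the state, without advancing time (a new reading comes with each control period).
- capture(name): name is "side" or "top"; returns a dict with "image" (384x512x3 uint8, red, green, blue), "mtx" (3x3 intrinsics, pixels), "pose" (4x4, takes a point from camera to world coordinates). Camera axes: x right, y up, looking along -z (the intrinsics and any distortion apply to the point x, -y, -z); pixel columns grow to the right and rows downward; lengths in mm; the calibration is good to about 2 mm. A picture is of the moment at which its call begins. There is no depth.
- close_job(): hands the job in; it is judged then, once.
The state is a dict: "time": time; "joint_positions": joint angles; "dq": joint speeds; "tau": joint torques, N m; "tool_pos": TCP position; "tcp_rot": TCP orientation; "contact_force": force on the tool from outside, world axes, zero at the start; "moment": the same for the moment, N m; "grip_width": finger opening in mm; "finger_force": force on a finger pad.
Only numpy, scipy, OpenCV 4.12 (cv2) and the standard library are available. Lean on these libraries where they do the work, as an engineer would, in place of code of your own. Each camera call takes 0.05 s, during which the arm holds its last target. There are 200 camera calls.

TASK

The heat knob has come off the food warmer. Set the knob on the warmer's D-shaped shaft with its flat facing the shaft's flat, so that it slides down onto the catches, and let go of it there; then press down on top of it until it snaps fully home; then turn it anticlockwise to its end stop (off) and let go. Leave the mug, the jam jar and the dish brush where they are.

Things in the scene. Friction and masses are not known exactly. Their poses are not given: they have to be found in the camera images.
- knob_bar (a point): Loose grey knob, 60 mm tall, 0.12 kg, standing foot down. Round skirt 68 mm across, 34 mm tall; on it a straight grip bar 26 mm tall, 18 mm wide, 58 mm long along x (x -32 to +26 mm), then a pointed nose to x = +38 mm; short black line on top. This point: on the knob's axis half-way up the bar, 47 mm above its foot, 13 mm below its flat top. z up, x to the nose.
- knob_foot (a point): Centre of the knob's underside, 47 mm below knob_bar, same axes: mouth of a D-shaped bore 31 mm deep, radius 12.2 mm, whose flat lies on the nose (+x) side, 7.2 mm from the axis.
- shaft_seat (a point): On the food warmer's shaft axis, at the top of its round boss: knob_foot comes to this point when the knob is fully home. z up; axes turn with the shaft. The flat of the bare upright shaft faces +x here, so the knob fits only with its nose along this +x (about 8 degrees of play). The warmer is a fixed steel slab 220 x 160 x 45 mm, black glass plate at its back, shaft at its front.
- shaft_tip (a point): Top of the bare aluminium D-shaft, 30 mm above shaft_seat. Shaft radius 11 mm, flat 6 mm from the axis, the top 6 mm tapered. Two sprung catches stick out on its +y and -y sides: an aligned knob set down lightly (under 7 N) stops on them with its foot about 14 mm above shaft_seat; 12 to 18 N on its top drives it over them and it snaps home.
- heat_shaft (a joint): Turn of the shaft, rad: 0 = off at the end stop (flat, and so the knob's nose, towards the warmer's back, at the broad black mark); grows clockwise seen from above. Stiff (0.06 N m), stays where it is left. Starts between 0.5 and 1.1.
- mug_mid (a point): Bystander: cream mug with a handle, 86 mm across and 88 mm tall, standing on the warmer's glass plate; a point inside it 44 mm above its foot.
- jar_mid (a point): Bystander: jam jar 69 mm across, 99 mm tall, standing on the worktop; its centre 50 mm up.
- brush_mid (a point): Bystander: white dish brush 161 mm long, 38 mm tall, lying by the sink; its centre.

How it is judged (in metres and radians):
On the way, in this order (a step that is already met when the one before it is completed fails the run):
1. the knob sits aligned on the shaft, resting on the catches and let go (horizontal distance between knob_foot and shaft_seat below 0.004 m and angle between the x axis of knob_bar and the x axis of shaft_seat, either way round below 0.35 rad and z of knob_foot in the frame of shaft_seat between 0.006 and 0.02 m and contact force between the fingers and knob below 0.2 N), for 0.3 s.
2. the knob is pressed fully home while the warmer is still switched on (horizontal distance between knob_foot and shaft_seat below 0.004 m and angle between the x axis of knob_bar and the x axis of shaft_seat, either way round below 0.35 rad and z of knob_foot in the frame of shaft_seat below 0.0025 m and angle between knob_bar's own z axis and vertical below 0.08 rad and value of joint heat_shaft above 0.25 rad), for 0.2 s.
At the end, for the whole second after the job is handed in: The knob is on the shaft, fully home (underside within 2.5 mm of the boss, within 4 mm of the shaft's axis, upright, nose along the shaft's flat), turned off (shaft within 0.1 rad of its end stop) and at rest (horizontal distance between knob_foot and shaft_seat below 0.004 m and angle between the x axis of knob_bar and the x axis of shaft_seat, either way round below 0.35 rad and z of knob_foot in the frame of shaft_seat below 0.0025 m and angle between knob_bar's own z axis and vertical below 0.08 rad and value of joint heat_shaft below 0.1 rad and linear speed of knob below 0.01 m/s); the robot touches nothing.
It fails at once if the mug is displaced by more than 30 mm (distance of mug_mid from where it was at the start of the episode above 0.03 m).
It fails at once if the jam jar is displaced by more than 30 mm (distance of jar_mid from where it was at the start of the episode above 0.03 m).
It fails at once if the dish brush is displaced by more than 30 mm (distance of brush_mid from where it was at the start of the episode above 0.03 m).
It also fails if it takes over 59 s, if anything falls off the work surface, if the arm or the gripper's body presses on something with over 40 N, if the wrist force passes 120 N, or if a joint passes its speed limit or range.

## Working session

There is one attempt and no reset: what is moved stays moved. The work goes in short steps, Python scripts to look and compute and a shell command to move; the robot and the scene stay as the last step left them, time stands still between calls to the robot, and variables do not carry over. Pictures are saved under pics/ and viewed, at most 10 in all, crops included, and the job is handed in when it is done.

```bash
mkdir -p pics
python3 - <<'E'
from plant import *
import cv2,numpy as np
print(finger_overhang, get_obs())
for n in("side","top"):
    c=capture(n);print(n,c["mtx"].tolist(),np.round(c["pose"],3).tolist(),[k for k in c])
    cv2.imwrite(f"pics/{n}0.png",c["image"][:,:,::-1])
    np.savez(f"{n}.npz",mtx=c["mtx"],pose=c["pose"],image=c["image"])
E
ls
```

```text
11.0 {'time': 0.0, 'joint_positions': array([ 1.08598858e+00,  3.42720488e-01,  1.52502444e+00, -1.74371110e-05,
        1.27537395e+00, -1.46005332e-01]), 'dq': array([ 7.81512649e-04, -8.55561270e-05,  8.77434480e-04,  6.92952010e-04,
        3.00227682e-05, -6.13775357e-04]), 'tau': array([-3.04554296e-04, -4.31236446e+01, -2.44223696e+01,  7.18862540e-02,
        5.56028215e-02, -1.12452753e-04]), 'tool_pos': array([174.29189628, 494.8138073 , 237.04350893]), 'tcp_rot': array([-3.14008024e+00, -2.05549765e-04,  2.80279517e+00]), 'contact_force': array([ 0.31046195, -0.32807865, -0.06208031]), 'moment': array([ 0.01124491, -0.0058606 , -0.00180373]), 'finger_force': 0.0, 'grip_width': 91.9949044911399}
side [[419.9296124125028, 0.0, 259.3339824178039], [0.0, 419.9296124125028, 182.2940727056986], [0.0, 0.0, 1.0]] [[-0.962, 0.102, -0.255, 210.675], [-0.273, -0.437, 0.857, 1250.91], [-0.024, 0.893, 0.449, 700.74], [0.0, 0.0, 0.0, 1.0]] ['image', 'mtx', 'pose']
top [[377.9997994913564, 0.0, 262.4346476401629], [0.0, 377.9997994913564, 191.67760976010595], [0.0, 0.0, 1.0]] [[0.021, 0.998, -0.067, 489.708], [-1.0, 0.02, -0.016, 80.291], [-0.014, 0.067, 0.998, 1029.303], [0.0, 0.0, 0.0, 1.0]] ['image', 'mtx', 'pose']
pics
side.npz
top.npz
```

View pics/top0.png

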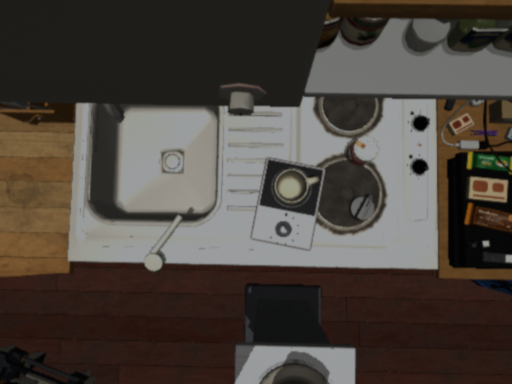

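View pics/side0.png

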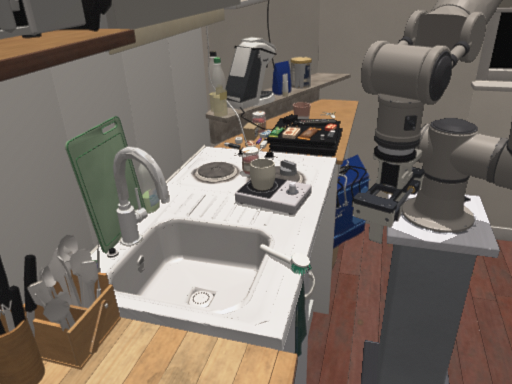

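Top view: knob near (362,208), warmer with shaft near (284,229), mug (291,185), jar (363,150). I'll enlarge these regions.

Run:
```python
import cv2,numpy as np
t=np.load("top.npz")["image"][:,:,::-1];s=np.load("side.npz")["image"][:,:,::-1]
a=cv2.resize(t[150:255,245:395],None,fx=5.3,fy=5.3,interpolation=cv2.INTER_CUBIC)
cv2.imwrite("pics/tc.png",cv2.convertScaleAbs(a,alpha=1.3))
b=cv2.resize(s[145:220,225:325],None,fx=8,fy=8,interpolation=cv2.INTER_CUBIC)
cv2.imwrite("pics/sc.png",b)
```

```text
(no output)
```

View pics/tc.png

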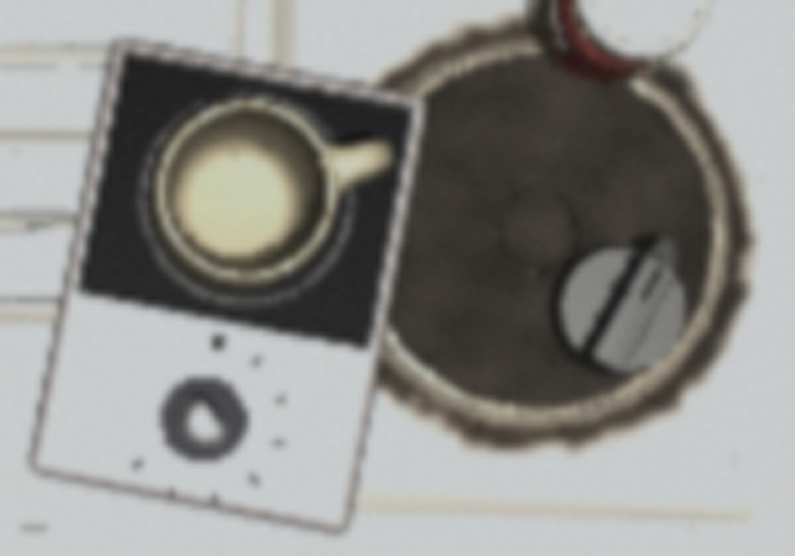

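View pics/sc.png

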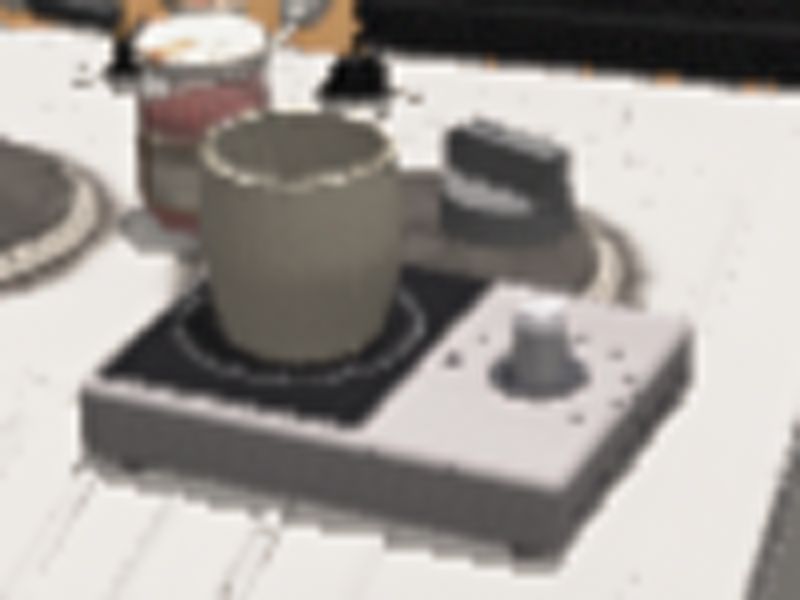

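The top crop shows the bar's nose pointing to the upper right at about (665,240), the warmer corners, the black mark at (218,342), and the boss at (203,418). The side crop shows the shaft tip at about (540,305) and the boss at about (540,372).

```bash
cat > h.py <<'E'
import numpy as np,cv2
from scipy.optimize import least_squares
class Cam:
    def __init__(s,n,d=None):
        d=d or np.load(n+".npz"); s.K=d["mtx"];s.P=d["pose"];s.im=d["image"]
    def proj(s,p):
        q=(np.atleast_2d(p)-s.P[:3,3])@s.P[:3,:3]; q=q*[1,-1,-1]; u=q@s.K.T; return u[:,:2]/u[:,2:]
    def at(s,uv,z):
        uv=np.atleast_2d(uv).astype(float); r=np.c_[uv,np.ones(len(uv))]@np.linalg.inv(s.K).T*[1,-1,-1]@s.P[:3,:3].T
        return s.P[:3,3]+r*((z-s.P[2,3])/r[:,2])[:,None]
def tc(p): return (np.atleast_2d(p)+.5)/5.3-.5+[245,150]
def sc(p): return (np.atleast_2d(p)+.5)/8-.5+[225,145]
def tri(a,ua,b,ub):
    f=lambda x:np.r_[(a.proj(x)-ua).ravel(),(b.proj(x)-ub).ravel()]
    r=least_squares(f,[430,20,60]);return r.x,r.fun
def knobpts(x,y,z,yaw):
    c,s=np.cos(yaw),np.sin(yaw);R=np.array([[c,-s],[s,c]])
    t=np.linspace(0,2*np.pi,60);ci=34*np.c_[np.cos(t),np.sin(t)]
    bar=np.array([[-32,-9],[26,-9],[38,0],[26,9],[-32,9],[-32,-9]])
    o=[]
    for q,h in((ci,0),(ci,34),(bar,34),(bar,60)): o.append(np.c_[q@R.T+[x,y],np.full(len(q),z+h)])
    return o
E
python3 - <<'E'
from h import *
T=Cam("top");S=Cam("side");np.set_printoptions(precision=1,suppress=True)
c=T.at(tc([(118,40),(424,102),(345,530),(33,467)]),45);print(c)
d=np.diff(np.r_[c,c[:1]],axis=0);print(np.linalg.norm(d,axis=1),np.degrees(np.arctan2(d[:,1],d[:,0])))
print("mark",T.at(tc((218,342)),45),S.at(sc((453,360)),45))
for z in(45,50,55):print("boss",z,T.at(tc((203,418)),z),S.at(sc((540,375)),z))
for z in(75,80,85):print("tip",z,T.at(tc((207,421)),z),S.at(sc((540,303)),z))
print(tri(T,tc((207,421)),S,sc((540,303))))
print("knob",T.at(tc((622,310)),34),"nose",T.at(tc((665,242)),60),"tail",T.at(tc((612,368)),60), "line",T.at(tc([(662,275),(643,297)]),60))
print("jar",T.at(tc((640,10)),99),"mugtop",T.at(tc((243,190)),133))
E
```

```text
[[647.1  85.9  45. ]
 [619.  -65.7  45. ]
 [408.7 -29.3  45. ]
 [435.9 123.2  45. ]]
[154.1 213.4 155.  214.4] [-100.5  170.2   79.9  -10. ]
mark [[498.7  33.9  45. ]] [[496.4  34.3  45. ]]
boss 45 [[461.5  40.6  45. ]] [[458.3  39.1  45. ]]
boss 50 [[461.6  40.8  50. ]] [[456.4  48.3  50. ]]
boss 55 [[461.8  41.   55. ]] [[454.5  57.5  55. ]]
tip 75 [[461.   39.9  75. ]] [[460.   32.4  75. ]]
tip 80 [[461.1  40.1  80. ]] [[458.   42.1  80. ]]
tip 85 [[461.3  40.3  85. ]] [[456.   51.8  85. ]]
(array([460.2,  39.9,  78.6]), array([ 0.1,  0.4, -0.5,  0. ]))
knob [[ 518.7 -166.    34. ]] nose [[ 551.2 -180.2   60. ]] tail [[ 490.  -154.9   60. ]] line [[ 535.2 -178.7   60. ]
 [ 524.4 -169.6   60. ]]
jar [[ 657.  -157.9   99. ]] mugtop [[566.2  28.  133. ]]
```

```bash
cat > ov.py <<'E'
from h import *
import sys
def ov(name,kn,shaft,d=None,tb=(330,180,50),sb=(262,150,50),t2=(262,208,50)):
    T=Cam("top",d and d["top"]);S=Cam("side",d and d["side"]);out=[]
    for C,(u,v,w) in((T,tb),(S,sb),(T,t2)):
        k=16*25//w if 0 else 400//w
        im=cv2.resize(np.ascontiguousarray(C.im[v:v+w*3//4,u:u+w,::-1]),None,fx=k,fy=k,interpolation=cv2.INTER_CUBIC)
        raw=im.copy()
        def dr(p,col):
            q=((C.proj(p)-[u,v]+.5)*k-.5); cv2.polylines(im,[np.round(q*8).astype(int)],False,col,1,cv2.LINE_AA,3)
        if kn:
            for p,col in zip(knobpts(*kn),((255,0,0),(0,255,0),(255,0,255),(0,0,255))): dr(p,col)
        if shaft:
            x,y,z,yaw=shaft;a=np.arccos(6/11);t=np.linspace(a,2*np.pi-a,40);t=np.r_[t,t[0]]+yaw
            for h in(0,30): dr(np.c_[x+11*np.cos(t),y+11*np.sin(t),np.full(41,z+h)],(0,0,255))
        out+=[raw,im]
    n=len(out)//2
    g=np.vstack([np.hstack(out[2*i:2*i+2]) for i in range(n)])
    cv2.imwrite(name,cv2.resize(g,None,fx=min(1,600/g.shape[0]),fy=min(1,600/g.shape[0]),interpolation=cv2.INTER_AREA) if n>2 else g)
E
python3 - <<'E'
from ov import *
ov("pics/o1.png",(517,-165,0,-.5),(461,40,48.6,-.98))
E
```

```text
(no output)
```

View pics/o1.png

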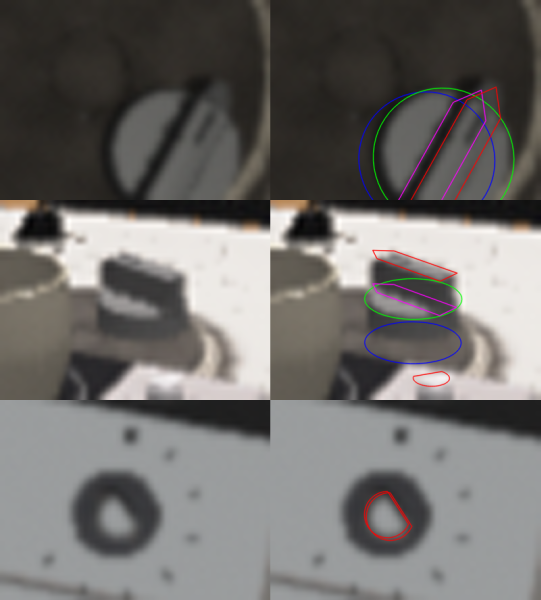

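The overlay fits: knob about (517,-166) with yaw about -0.53, and shaft about (461,40) with flat yaw about -0.98. Next I'll refine the D angle and compute the first move.

```bash
cat > mv.py <<'E'
import numpy as np,sys
from plant import get_obs
from scipy.spatial.transform import Rotation as Ro
o=get_obs();x,y,z,yaw=map(float,sys.argv[1:5])
R=Ro.from_euler("xyz",o["tcp_rot"]);d=R.inv().apply(np.array([x,y,z])-o["tool_pos"])
w=(R.inv()*Ro.from_euler("xyz",[np.pi,0,yaw])).as_rotvec()
n=max(np.ceil(np.linalg.norm(d)/40),1);m=max(np.ceil(np.linalg.norm(w)/.12),1)
print("t",round(o["time"],2),"shift tot",np.round(d/800,4),"n",n,"per",np.round(d/800/n,4),"| turn tot",np.round(w/1.5,4),"m",m,"per",np.round(w/1.5/m,4))
E
python3 - <<'E'
from h import *
T=Cam("top");g=T.im[200:258,255:313].mean(2)
def model(p,k=8):
    x,y,yaw,s=p;a=np.arccos(6/11);t=np.linspace(a,2*np.pi-a,60)+yaw
    m=np.zeros((58*k,58*k),np.float32)
    q=(T.proj(np.c_[x+11*np.cos(t),y+11*np.sin(t),np.full(60,78.)])-[255,200]+.5)*k-.5
    cv2.fillPoly(m,[np.round(q*16).astype(int)],1.,cv2.LINE_AA,4)
    return cv2.resize(cv2.GaussianBlur(m,(0,0),s*k),(58,58),interpolation=cv2.INTER_AREA)
c=np.round(T.proj([461,40,78])[0]-[255,200]).astype(int);print(c)
sl=np.s_[c[1]-5:c[1]+6,c[0]-5:c[0]+6];yy,xx=np.mgrid[-5:6,-5:6];ok=(xx**2+yy**2)<30
def cost(p):
    m=model(p)[sl][ok];A=np.c_[m,np.ones_like(m)];b=g[sl][ok];s=np.linalg.lstsq(A,b,rcond=None)[0];return np.std(A@s-b)
from scipy.optimize import minimize
for y0 in(-.7,-1,-1.3):
    r=minimize(cost,[461,40,y0,.6],method="Nelder-Mead",options=dict(initial_simplex=np.array([461,40,y0,.6])+np.r_[np.zeros((1,4)),np.diag([2,2,.2,.2])]));print(r.x,r.fun)
print(g[sl].astype(int))
E
python3 mv.py 517 -166 150 1.04
```

```text
[29 29]
[460.12038251  40.08571145  -0.91652745   1.37654661] 11.084174509250506
[460.34099544  40.19186216  -0.8272233    1.44103284] 11.010557601335906
[460.34549597  40.27976585  -0.86278129   1.43629636] 10.97873424155911
[[ 56  52  47  45  46  52  55  57  57  68  99]
 [ 57  56  58  64  61  50  52  56  57  60  75]
 [ 57  64  82 101  99  68  50  54  58  58  63]
 [ 59  79 113 135 134 103  65  54  56  58  59]
 [ 62  93 135 151 150 131  89  59  56  57  57]
 [ 68 103 143 155 155 146 119  81  63  58  58]
 [ 70 101 140 153 155 152 138 105  74  61  58]
 [ 67  91 124 145 151 149 141 112  80  63  59]
 [ 62  75  97 119 130 128 119  97  72  62  64]
 [ 61  64  72  84  95  92  88  77  67  64  81]
 [ 63  60  62  65  68  68  68  67  65  78 108]]
t 0.1 shift tot [-0.6786 -0.6366  0.1096] n 19.0 per [-0.0357 -0.0335  0.0058] | turn tot [-8.0000e-04  7.0000e-04  1.1752e+00] m 15.0 per [-0.0001  0.      0.0783]
```

```bash
R='0,0,0,-0.0357,-0.0335,0,-1'
python3 -m inch '[0,0,0,-0.0357,-0.0335,0,-1,0,0,0,-0.0357,-0.0335,0,-1,0,0,0,-0.0357,-0.0335,0,-1,0,0,0,-0.0357,-0.0335,0,-1,0,0,0,-0.0357,-0.0335,0,-1,0,0,0,-0.0357,-0.0335,0,-1,0,0,0,-0.0357,-0.0335,0,-1,0,0,0,-0.0357,-0.0335,0,-1,0,0,0,-0.0357,-0.0335,0,-1,0,0,0,-0.0357,-0.0335,0,-1]'
python3 -m inch '[0,0,0,-0.0357,-0.0335,0,-1,0,0,0,-0.0357,-0.0335,0,-1,0,0,0,-0.0357,-0.0335,0,-1,0,0,0,-0.0357,-0.0335,0,-1,0,0,0,-0.0357,-0.0335,0,-1,0,0,0,-0.0357,-0.0335,0,-1,0,0,0,-0.0357,-0.0335,0,-1,0,0,0,-0.0357,-0.0335,0,-1,0,0,0,-0.0357,-0.0335,0,-1]'
python3 -m inch '[0,0,0.078,0,0,0,-1,0,0,0.078,0,0,0,-1,0,0,0.078,0,0,0,-1,0,0,0.078,0,0,0,-1,0,0,0.078,0,0,0,-1,0,0,0.078,0,0,0,-1,0,0,0.078,0,0,0,-1,0,0,0.078,0,0,0,-1,0,0,0.078,0,0,0,-1,0,0,0.078,0,0,0,-1]'
python3 -m inch '[0,0,0.078,0,0,0,-1,0,0,0.078,0,0,0,-1,0,0,0.078,0,0,0,-1,0,0,0.078,0,0,0,-1,0,0,0.078,0,0,0,-1]'
python3 mv.py 517 -166 110 1.04
```

```text
time: 0.93
tool_pos: [355.0, 145.7, 237.7]
tcp_rot: [3.141, -0.0, 2.803]
contact_force: [0.9, 0.8, 0.1]
grip_width: 91.7
finger_force: 0.0
time: 1.68
tool_pos: [517.3, -167.3, 237.3]
tcp_rot: [3.141, -0.001, 2.802]
contact_force: [-0.2, -0.6, -0.5]
grip_width: 91.9
finger_force: 0.0
time: 2.52
tool_pos: [516.8, -165.3, 237.2]
tcp_rot: [-3.141, -0.001, 1.627]
contact_force: [-0.2, -1.4, 0.2]
grip_width: 91.8
finger_force: 0.0
time: 2.93
tool_pos: [516.8, -165.3, 237.3]
tcp_rot: [-3.141, 0.0, 1.042]
contact_force: [0.1, -0.1, -0.3]
grip_width: 91.5
finger_force: 0.0
t 2.93 shift tot [-0.0006  0.0008  0.1591] n 4.0 per [-0.0002  0.0002  0.0398] | turn tot [-0.0007  0.      0.0013] m 1.0 per [-0.0007  0.      0.0013]
```

```bash
python3 -m inch '[0,0,0,0.000,0.0025,0.0413,-1,0,0,0,0,0,0.0413,-1,0,0,0,0,0,0.0413,-1,0,0,0,0,0,0.0413,-1,0,0,0,0,0,0.0413,-1,0,0,0,0,0,0.0413,-1]'
python3 -m inch '[0,0,0,0,0,0,1,0,0,0,0,0,0,1,0,0,0,0,0,0,1,0,0,0,0,0,0,1,0,0,0,0,0,0,1,0,0,0,0,0,0,1]'
python3 - <<'E'
from ov import *
from plant import capture
d={n:capture(n) for n in("top","side")}
ov("pics/o2.png",(517,-166,0,-.53),None,d,(330,180,50),(262,150,50),(330,180,50))
E
```

```text
time: 3.43
tool_pos: [518.4, -166.2, 37.8]
tcp_rot: [-3.141, -0.0, 1.048]
contact_force: [0.5, 0.5, 1.2]
grip_width: 91.8
finger_force: 0.0
time: 3.93
tool_pos: [520.1, -167.0, 41.6]
tcp_rot: [3.137, -0.0, 1.048]
contact_force: [1.4, -0.3, 6.7]
grip_width: 69.6
finger_force: 30.0
```

View pics/o2.png

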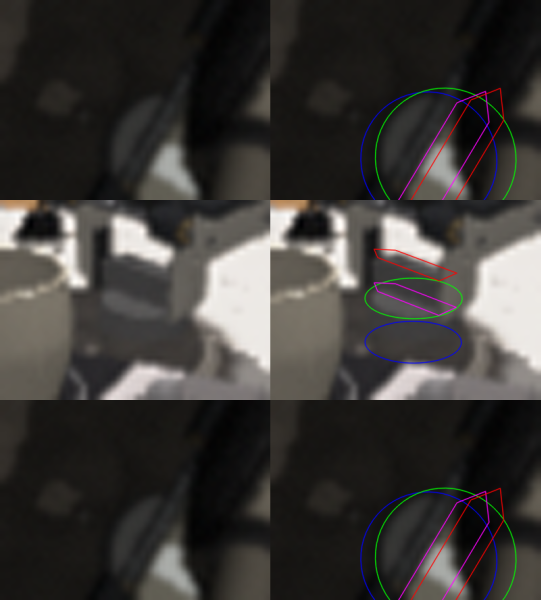

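Opening is 69.6 mm, which matches the bar length, so the axis lies about 3 mm behind the grip centre at about (517.6,-165.6). Next I'll release, rise, turn and grip across the bar.

```bash
python3 -m inch '[0,0,0,0,0,0,-1,0,0,0,0,0,0,-1,0,0,0,0,0,-0.02,-1,0,0,0,0,0,-0.04,-1,0,0,0,0,0,-0.02,-1]'
python3 -m inch '[0,0,-0.08,0,0,0,-1,0,0,-0.08,0,0,0,-1,0,0,-0.08,0,0,0,-1,0,0,-0.08,0,0,0,-1,0,0,-0.08,0,0,0,-1,0,0,-0.08,0,0,0,-1,0,0,-0.08,0,0,0,-1,0,0,-0.08,0,0,0,-1,0,0,-0.08,0,0,0,-1,0,0,-0.08,0,0,0,-1]'
python3 -m inch '[0,0,-0.08,0,0,0,-1,0,0,-0.08,0,0,0,-1,0,0,-0.08,0,0,0,-1]'
python3 mv.py 517.6 -165.6 49 2.61
python3 - <<'E'
from ov import *
from plant import capture
d={n:capture(n) for n in("top","side")}
ov("pics/o3.png",(517.6,-165.6,0,-.53),None,d,(330,180,50),(262,150,50),(330,180,50))
E
```

```text
time: 4.45
tool_pos: [519.3, -166.6, 105.9]
tcp_rot: [3.14, -0.0, 1.048]
contact_force: [1.7, -0.9, 0.6]
grip_width: 91.4
finger_force: 0.0
time: 5.28
tool_pos: [518.5, -166.3, 103.6]
tcp_rot: [-3.142, -0.0, 2.254]
contact_force: [0.1, 0.3, -0.4]
grip_width: 91.9
finger_force: 0.0
time: 5.53
tool_pos: [518.5, -166.3, 103.6]
tcp_rot: [3.142, -0.0, 2.614]
contact_force: [-0.1, -0.2, -0.4]
grip_width: 92.0
finger_force: 0.0
t 5.53 shift tot [0.0014 0.0001 0.0682] n 2.0 per [0.0007 0.0001 0.0341] | turn tot [ 0.     -0.0002  0.0026] m 1.0 per [ 0.     -0.0002  0.0026]
```

```bash
python3 -m inch '[0,0,0,0.0014,0,0.034,-1,0,0,0,0,0,0.034,-1,0,0,0,0,0,0,1,0,0,0,0,0,0,1,0,0,0,0,0,0,1,0,0,0,0,0,0,1,0,0,0,0,0,0,1,0,0,0,0,0,0,1,0,0,0,0,0,0,1,0,0,0,0,0,0,1]'
```

```text
time: 6.47
tool_pos: [518.0, -165.9, 49.5]
tcp_rot: [3.141, 0.001, 2.608]
contact_force: [0.6, 0.4, -0.5]
grip_width: 42.8
finger_force: 0.0
```

```bash
python3 -m inch '[0,0,0,0,0,0,1,0,0,0,0,0,0,1,0,0,0,0,0,0,1,0,0,0,0,0,0,1,0,0,0,0,0,0,1,0,0,0,0,0,0,1]'
```

```text
time: 6.97
tool_pos: [517.7, -165.9, 49.0]
tcp_rot: [3.142, -0.0, 2.608]
contact_force: [-0.7, 0.2, 0.1]
grip_width: 17.8
finger_force: 30.0
```

```bash
python3 -m inch '[0,0,0,0,0,-0.02,1,0,0,0,0,0,-0.04,1,0,0,0,0,0,-0.04,1,0,0,0,0,0,-0.03,1,0,0,0,0,0,0,1]'
python3 mv.py 460.3 40.2 145 2.24
```

```text
time: 7.38
tool_pos: [520.3, -166.9, 158.1]
tcp_rot: [3.141, 0.009, 2.608]
contact_force: [1.9, -0.8, -0.7]
grip_width: 17.5
finger_force: 30.0
t 7.38 shift tot [0.1964 0.1847 0.0147] n 6.0 per [0.0327 0.0308 0.0025] | turn tot [0.0017 0.0059 0.2453] m 4.0 per [0.0004 0.0015 0.0613]
```

```bash
python3 -m inch '[0,0,0,0.0245,0.0231,0,1,0,0,0,0.0245,0.0231,0,1,0,0,0,0.0245,0.0231,0,1,0,0,0,0.0245,0.0231,0,1,0,0,0,0.0245,0.0231,0,1,0,0,0,0.0245,0.0231,0,1,0,0,0,0.0245,0.0231,0,1,0,0,0,0.0245,0.0231,0,1]'
python3 -m inch '[0,0,0.061,0,0,0,1,0,0,0.061,0,0,0,1,0,0,0.061,0,0,0,1,0,0,0.061,0,0,0,1,0,0,0,0,0,0,1,0,0,0,0,0,0,1]'
python3 mv.py 460.3 40.2 145 2.24
python3 - <<'E'
from ov import *
from plant import capture
o=get_obs() if 0 else None
from plant import get_obs
p=get_obs()["tool_pos"]; print(p)
d={n:capture(n) for n in("top","side")}
ov("pics/o4.png",(p[0],p[1],p[2]-49,-.90),(460.3,40.2,48.6,-.9),d,(256,196,60),(262,150,60),(256,196,60))
E
```

```text
time: 8.05
tool_pos: [457.0, 42.4, 152.3]
tcp_rot: [-3.141, -0.001, 2.608]
contact_force: [0.9, -0.2, -1.3]
grip_width: 17.7
finger_force: 30.0
time: 8.55
tool_pos: [457.6, 41.3, 152.5]
tcp_rot: [-3.141, -0.001, 2.245]
contact_force: [0.1, -0.1, -1.1]
grip_width: 17.5
finger_force: 30.0
t 8.55 shift tot [-0.0031  0.0018  0.0094] n 1.0 per [-0.0031  0.0018  0.0094] | turn tot [-0.0005 -0.0005  0.003 ] m 1.0 per [-0.0005 -0.0005  0.003 ]
[457.64678059  41.27305456 152.49179004]
```

View pics/o4.png

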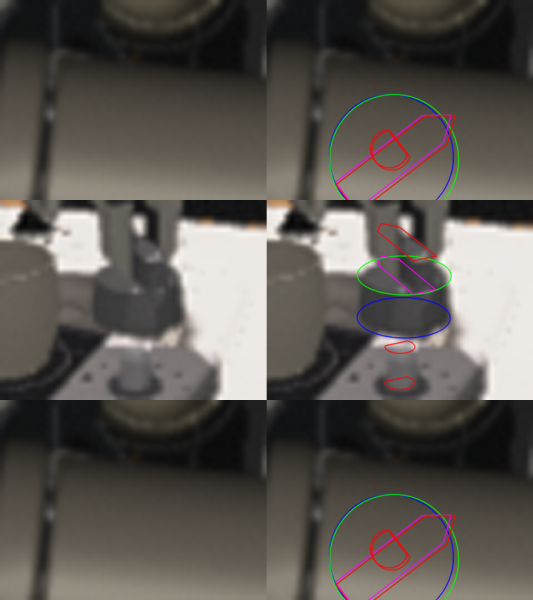

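Run:
```python
from h import *
from plant import capture,get_obs
p=get_obs()["tool_pos"]
c=capture("side");np.savez("side2.npz",**c);C=Cam("",c);g=c["image"].mean(2).astype(int)
for v in(171,173,175,177,183,184,185,186,187,188,189,190,191):print(v,g[v,278:308])
s=C.proj([[460.3,40.2,48.6],[460.3,40.2,60],[460.3,40.2,78.6]]);print(s)
print("radius px",C.proj([[471.3,40.2,65],[449.3,40.2,65]]),"knob ax",C.proj([[p[0],p[1],p[2]-49],[p[0],p[1],p[2]-15]]),p)
t=np.load("side.npz")["image"].mean(2).astype(int)
for v in(184,185,186,187,188):print("first",v,t[v,278:308])
```

```text
171 [100  99  98  95  88  60  58  59  60  61  61  62  64  72  77  73  69  65
  72  73  64  59  57  57  93 179 234 233 232 232]
173 [ 86  88  88  89  80  59  58  59  59  60  61  61  65  70  71  72  72  74
  73  69  63  59  56  56  81 158 229 232 232 233]
175 [101  97  89  81  77  59  59  58  60  60  61  61  62  69  71  71  72  73
  71  61  61  59  58  56  62 117 196 221 229 231]
177 [ 89  86  88  89  87  71  59  58  58  60  60  61  67  70  69  71  72  71
  70  61  58  58  58  61  78 111 159 195 220 226]
183 [ 31  32  32  28  35  59  94 121 130 128 128 130 139 146 148 147 160 184
 132 125 125 123 125 118 114 115 130 161 214 229]
184 [ 34  38  36  35  60  97 121 122 121 120 119 116 119 124 132 128 118 121
 120 120 120 119 120 120 121 119 120 126 154 205]
185 [ 31  28  34  60  98 121 123 122 122 122 119 112 114 116 123 117 110 109
 120 119 119 118 120 120 119 121 120 118 122 147]
186 [ 32  28  56  98 123 125 122 116 123 123 118 103 102 105 111 107 102 103
 116 113 116 119 120 120 120 119 119 119 119 120]
187 [ 31  50  91 122 124 124 117 101 121 124 119 102  95  98 100 100  95  94
 104  9
[... 780 characters left out ...]
80889549  41.16751455 152.70489374]
first 184 [ 49  40  41  54  96 153 209 213 211 210 205 177 170 191 214 209 187 191
 209 210 210 209 210 209 209 209 208 210 218 217]
first 185 [ 50  38  53 103 167 210 213 211 211 210 201 154 149 160 172 174 167 172
 208 208 207 207 207 208 208 208 208 209 210 209]
first 186 [ 50  44  92 168 213 216 211 201 212 213 200 129 114 126 136 139 136 149
 198 196 200 207 208 207 208 207 207 207 207 208]
first 187 [ 46  80 151 212 216 213 202 175 210 214 198 123  95  98 107 111 110 124
 168 163 186 207 209 208 208 209 207 208 208 207]
first 188 [ 81 152 207 202 207 213 213 210 212 205 175 108  94  97 105 109 108 116
 163 207 211 210 208 198 194 207 209 209 208 201]
```

```bash
python3 mv.py 460 40.2 133 2.24; python3 -m inch '[0,0,0.002,-0.0028,0.0016,0.0125,1,0,0,0,0,0,0.0119,1,0,0,0,0,0,0,1,0,0,0,0,0,0,1]'; python3 mv.py 460 40.2 126 2.24
```

```text
t 8.7 shift tot [-0.0026  0.0013  0.0248] n 1.0 per [-0.0026  0.0013  0.0248] | turn tot [-0.0002 -0.0002  0.0024] m 1.0 per [-0.0002 -0.0002  0.0024]
time: 9.03
tool_pos: [460.0, 40.2, 132.8]
tcp_rot: [-3.14, -0.001, 2.239]
contact_force: [0.1, -0.3, -0.9]
grip_width: 17.9
finger_force: 30.0
t 9.03 shift tot [ 0.     -0.      0.0085] n 1.0 per [ 0.     -0.      0.0085] | turn tot [-0.0008 -0.0008 -0.0006] m 1.0 per [-0.0008 -0.0008 -0.0006]
```

Baseline Fz is -1. I'll go down in small steps.

```bash
python3 -m inch '[0,0,0,0,0,0.004,1,0,0,0,0,0,0,1]';python3 -m inch '[0,0,0,0,0,0.003,1,0,0,0,0,0,0,1]'; python3 -m inch '[0,0,0,0,0,0.0025,1,0,0,0,0,0,0,1]'
```

```text
time: 9.2
tool_pos: [460.4, 40.2, 130.1]
tcp_rot: [-3.142, -0.0, 2.239]
contact_force: [-0.2, -0.0, -0.8]
grip_width: 17.7
finger_force: 30.0
time: 9.37
tool_pos: [460.4, 40.3, 127.8]
tcp_rot: [3.142, -0.0, 2.239]
contact_force: [-0.4, 0.9, -1.5]
grip_width: 17.6
finger_force: 30.0
time: 9.53
tool_pos: [460.3, 40.3, 125.8]
tcp_rot: [-3.142, -0.0, 2.239]
contact_force: [0.2, 0.2, -1.2]
grip_width: 17.7
finger_force: 30.0
```

```bash
for i in 1 2 3; do :; done; python3 -m inch '[0,0,0,0,0,0.0025,1,0,0,0,0,0,0,1]';python3 -m inch '[0,0,0,0,0,0.0025,1,0,0,0,0,0,0,1]'
```

```text
time: 9.7
tool_pos: [460.3, 40.3, 123.7]
tcp_rot: [-3.141, -0.0, 2.239]
contact_force: [0.3, 0.0, -1.4]
grip_width: 18.0
finger_force: 30.0
time: 9.87
tool_pos: [460.3, 40.3, 121.7]
tcp_rot: [-3.141, -0.0, 2.239]
contact_force: [0.2, 0.1, -1.4]
grip_width: 17.3
finger_force: 30.0
```

```bash
python3 -m inch '[0,0,0,0,0,0.0025,1,0,0,0,0,0,0,1]';python3 -m inch '[0,0,0,0,0,0.0025,1,0,0,0,0,0,0,1]';python3 -m inch '[0,0,0,0,0,0.002,1,0,0,0,0,0,0,1]'
```

```text
time: 10.03
tool_pos: [460.3, 40.3, 119.7]
tcp_rot: [-3.141, -0.0, 2.239]
contact_force: [-0.6, 0.4, -1.6]
grip_width: 17.6
finger_force: 30.0
time: 10.2
tool_pos: [460.3, 40.2, 117.7]
tcp_rot: [-3.141, -0.0, 2.239]
contact_force: [0.4, -0.4, -1.7]
grip_width: 17.9
finger_force: 30.0
time: 10.37
tool_pos: [460.3, 40.3, 116.1]
tcp_rot: [-3.141, -0.0, 2.239]
contact_force: [0.6, -0.2, -0.8]
grip_width: 17.7
finger_force: 30.0
```

```bash
python3 -m inch '[0,0,0,0,0,0.0015,1,0,0,0,0,0,0,1]';python3 -m inch '[0,0,0,0,0,0.0015,1,0,0,0,0,0,0,1]';python3 -m inch '[0,0,0,0,0,0.0015,1,0,0,0,0,0,0,1]'
```

```text
time: 10.53
tool_pos: [460.4, 40.3, 115.0]
tcp_rot: [-3.142, -0.0, 2.239]
contact_force: [-0.1, 0.9, -1.5]
grip_width: 18.2
finger_force: 30.0
time: 10.7
tool_pos: [460.4, 40.3, 113.8]
tcp_rot: [-3.141, -0.0, 2.239]
contact_force: [-0.2, 0.5, -1.1]
grip_width: 17.8
finger_force: 30.0
time: 10.87
tool_pos: [460.3, 40.3, 112.6]
tcp_rot: [-3.142, -0.0, 2.239]
contact_force: [0.6, 0.0, -1.1]
grip_width: 17.9
finger_force: 30.0
```

```bash
python3 -m inch '[0,0,0,0,0,0.0012,1,0,0,0,0,0,0,1]';python3 -m inch '[0,0,0,0,0,0.0012,1,0,0,0,0,0,0,1]'
```

```text
time: 11.03
tool_pos: [460.4, 40.3, 111.7]
tcp_rot: [-3.142, -0.0, 2.239]
contact_force: [0.2, 1.1, -1.0]
grip_width: 17.6
finger_force: 30.0
time: 11.2
tool_pos: [460.4, 40.2, 110.7]
tcp_rot: [-3.141, -0.0, 2.239]
contact_force: [-0.6, 0.8, -1.2]
grip_width: 17.6
finger_force: 30.0
```

```bash
python3 -m inch '[0,0,0,0,0,0.0012,1,0,0,0,0,0,0,1]';python3 -m inch '[0,0,0,0,0,0.0012,1,0,0,0,0,0,0,1]'
python3 - <<'E'
from ov import *
from plant import capture,get_obs
p=get_obs()["tool_pos"]; print(p)
d={n:capture(n) for n in("top","side")}
im=d["side"]["image"][150:210,255:335,::-1];q=cv2.resize(im,None,fx=8,fy=8,interpolation=cv2.INTER_CUBIC);cv2.imwrite("pics/s5.png",q)
E
```

```text
time: 11.37
tool_pos: [460.2, 40.1, 109.7]
tcp_rot: [-3.141, -0.0, 2.239]
contact_force: [-0.6, -1.8, -0.8]
grip_width: 17.7
finger_force: 30.0
time: 11.53
tool_pos: [460.0, 40.1, 108.7]
tcp_rot: [-3.141, -0.0, 2.239]
contact_force: [-2.5, -3.0, -0.4]
grip_width: 17.7
finger_force: 30.0
[459.97539286  40.05021766 108.73684846]
```

View pics/s5.png

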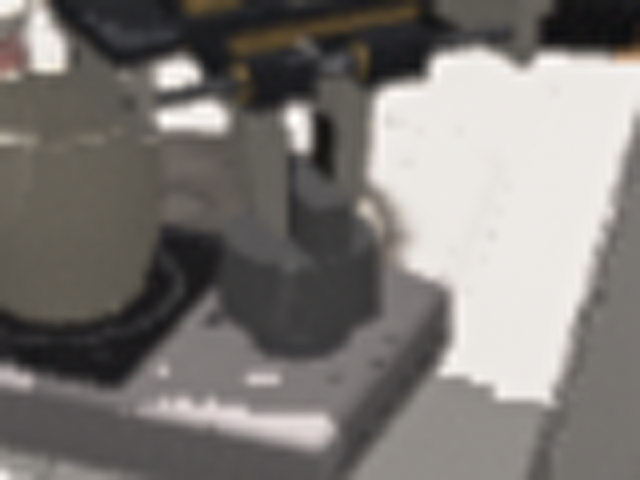

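```bash
python3 - <<'E'
from h import *
from plant import get_obs
C=Cam("side");t=np.linspace(0,6.28,200)
for z in(48,54,60,66,72):
    p=C.proj(np.c_[460+34*np.cos(t),40+34*np.sin(t),np.full(200,z)]);print(z,"bottom",((p[:,1].max()+.5-150)*8).round(),"u range",((p[:,0].min()+.5-255)*8).round(),((p[:,0].max()+.5-255)*8).round())
o=get_obs();print(o["contact_force"],o["moment"])
E
python3 -m inch '[0,0,0,0,0,0.0008,1,0,0,0,0,0,0,1]'
```

```text
48 bottom 369.0 u range 214.0 378.0
54 bottom 356.0 u range 214.0 379.0
60 bottom 343.0 u range 214.0 379.0
66 bottom 330.0 u range 214.0 379.0
72 bottom 316.0 u range 214.0 380.0
[-1.98765252 -2.0957236   0.67285982] [-0.54931246  0.55039257 -0.00825526]
time: 11.8
tool_pos: [460.1, 40.1, 108.3]
tcp_rot: [-3.141, -0.0, 2.239]
contact_force: [-3.3, -2.6, 2.0]
grip_width: 17.6
finger_force: 30.0
```

Fz is rising at the expected catch height, so I'm releasing.

```bash
python3 -m inch '[0,0,0,0,0,0,-1,0,0,0,0,0,0,-1,0,0,0,0,0,0,-1,0,0,0,0,0,0,-1,0,0,0,0,0,0,-1,0,0,0,0,0,0,-1]'
python3 -m inch '[0,0,0,0,0,-0.04,-1,0,0,0,0,0,-0.02,-1,0,0,0,0,0,0,-1,0,0,0,0,0,0,1]'
python3 - <<'E'
from ov import *
from plant import capture,get_obs
p=get_obs()["tool_pos"]; print(p)
d={n:capture(n) for n in("top","side")}
a=cv2.resize(d["side"]["image"][155:205,255:325,::-1],None,fx=8,fy=8,interpolation=cv2.INTER_CUBIC)
cv2.imwrite("pics/s6.png",a)
E
```

```text
time: 12.3
tool_pos: [460.6, 40.3, 108.3]
tcp_rot: [3.141, 0.0, 2.239]
contact_force: [-0.2, -0.0, 1.3]
grip_width: 53.7
finger_force: 0.0
time: 12.63
tool_pos: [460.9, 40.3, 156.8]
tcp_rot: [3.14, 0.001, 2.239]
contact_force: [0.1, 0.0, -0.8]
grip_width: 73.5
finger_force: 0.0
[460.90905377  40.28107722 156.80585947]
```

View pics/s6.png

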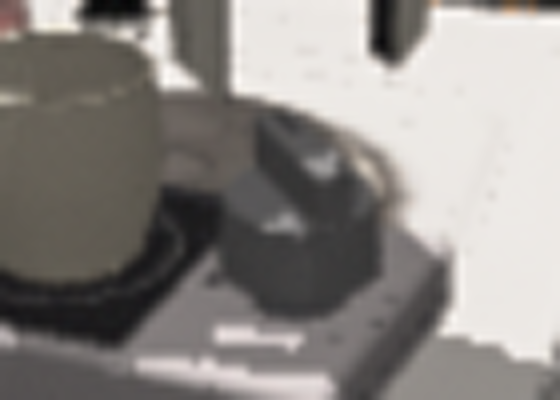

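```bash
python3 -m inch '[0,0,0,0,0,0,1,0,0,0,0,0,0,1,0,0,0,0,0,0,1,0,0,0,0,0,0,1,0,0,0,0,0,0,1,0,0,0,0,0,0,1,0,0,0,0,0,0,1,0,0,0,0,0,0,1]'; python3 mv.py 460.3 40.2 132 2.239
python3 -m inch '[0,0,0,0,0,0.015,1,0,0,0,0,0,0.015,1,0,0,0,0,0,0,1]'; python3 -m inch '[0,0,0,0,0,0.0025,1,0,0,0,0,0,0.0025,1,0,0,0,0,0,0,1]'
```

```text
time: 13.4
tool_pos: [460.5, 40.2, 156.3]
tcp_rot: [3.141, -0.0, 2.239]
contact_force: [-0.6, -0.3, -0.1]
grip_width: 14.6
finger_force: 0.0
t 13.4 shift tot [ 0.0001 -0.0002  0.0304] n 1.0 per [ 0.0001 -0.0002  0.0304] | turn tot [ 0.0001 -0.     -0.0001] m 1.0 per [ 0.0001 -0.     -0.0001]
time: 13.65
tool_pos: [459.9, 40.2, 131.2]
tcp_rot: [-3.14, -0.001, 2.239]
contact_force: [-0.3, 0.8, 0.4]
grip_width: 0.4
finger_force: 0.1
time: 13.9
tool_pos: [462.1, 39.9, 129.7]
tcp_rot: [3.139, 0.003, 2.239]
contact_force: [1.8, -1.2, 6.0]
grip_width: 0.1
finger_force: 2.8
```

```bash
python3 -m inch '[0,0,0,0,0,0.003,1,0,0,0,0,0,0,1]'; python3 -m inch '[0,0,0,0,0,0.003,1,0,0,0,0,0,0,1]';python3 -m inch '[0,0,0,0,0,0.003,1,0,0,0,0,0,0,1]'
```

```text
time: 14.07
tool_pos: [462.5, 40.0, 127.6]
tcp_rot: [3.138, 0.004, 2.239]
contact_force: [1.2, 1.5, 2.7]
grip_width: 0.0
finger_force: 1.7
time: 14.23
tool_pos: [460.8, 40.3, 124.1]
tcp_rot: [3.141, 0.001, 2.239]
contact_force: [-0.8, 0.6, -0.4]
grip_width: 0.4
finger_force: 0.0
time: 14.4
tool_pos: [460.1, 40.3, 120.8]
tcp_rot: [-3.141, -0.001, 2.239]
contact_force: [0.5, 0.2, -0.4]
grip_width: 0.4
finger_force: 0.0
```

```bash
python3 -m inch '[0,0,0,0,0,0.003,1,0,0,0,0,0,0,1]'; python3 -m inch '[0,0,0,0,0,0.003,1,0,0,0,0,0,0,1]';python3 -m inch '[0,0,0,0,0,0.003,1,0,0,0,0,0,0,1]'
```

```text
time: 14.57
tool_pos: [460.3, 40.3, 118.4]
tcp_rot: [-3.141, -0.0, 2.239]
contact_force: [0.7, -0.2, 0.1]
grip_width: 0.8
finger_force: 0.0
time: 14.73
tool_pos: [461.2, 40.3, 118.2]
tcp_rot: [3.14, 0.002, 2.239]
contact_force: [-4.5, 0.3, 20.2]
grip_width: 0.5
finger_force: 10.0
time: 14.9
tool_pos: [462.2, 40.3, 118.2]
tcp_rot: [3.137, 0.004, 2.239]
contact_force: [-11.4, 0.6, 41.8]
grip_width: 0.3
finger_force: 20.6
```

```bash
python3 -m inch '[0,0,0,0,0,-0.01,1,0,0,0,0,0,-0.02,-1,0,0,0,0,0,0,-1,0,0,0,0,0,0,-1,0,0,0,0,0,0,-1,0,0,0,0,0,0,-1,0,0,0,0,0,0,-1,0,0,0,0,0,0,-1,0,0,0,0,0,0,-1]'; python3 mv.py 460.3 40.2 98 2.239
```

```text
time: 15.65
tool_pos: [460.2, 40.3, 137.5]
tcp_rot: [-3.141, -0.001, 2.239]
contact_force: [0.4, 0.1, -0.2]
grip_width: 49.3
finger_force: 0.0
t 15.65 shift tot [-0.0001  0.      0.0493] n 1.0 per [-0.0001  0.      0.0493] | turn tot [-0.0004 -0.0004 -0.0002] m 1.0 per [-0.0004 -0.0004 -0.0002]
```

```bash
python3 -m inch '[0,0,0,0,0,0.025,-1,0,0,0,0,0,0.024,-1,0,0,0,0,0,0,1,0,0,0,0,0,0,1,0,0,0,0,0,0,1,0,0,0,0,0,0,1,0,0,0,0,0,0,1]';python3 -m inch '[0,0,0,0,0,0,1,0,0,0,0,0,0,1,0,0,0,0,0,0,1,0,0,0,0,0,0,1,0,0,0,0,0,0,1,0,0,0,0,0,0,1,0,0,0,0,0,0,1,0,0,0,0,0,0,1]'; python3 mv.py 460.3 40.2 98 2.967
```

```text
time: 16.23
tool_pos: [461.0, 40.2, 99.6]
tcp_rot: [3.14, 0.001, 2.239]
contact_force: [-0.5, 0.0, 0.5]
grip_width: 38.3
finger_force: 0.0
time: 16.9
tool_pos: [460.4, 40.2, 98.8]
tcp_rot: [-3.142, 0.0, 2.239]
contact_force: [-1.5, -2.1, 4.0]
grip_width: 18.0
finger_force: 29.9
t 16.9 shift tot [ 0.0001 -0.0001  0.001 ] n 1.0 per [ 0.0001 -0.0001  0.001 ] | turn tot [-1.000e-04  0.000e+00 -4.854e-01] m 7.0 per [-0.      0.     -0.0693]
```

```bash
python3 -m inch '[0,0,-0.05,0,0,0,1,0,0,-0.05,0,0,0,1,0,0,-0.05,0,0,0,1,0,0,-0.05,0,0,0,1,0,0,-0.05,0,0,0,1,0,0,-0.05,0,0,0,1,0,0,-0.05,0,0,0,1,0,0,-0.05,0,0,0,1]'; python3 -c "
from plant import*;print(get_obs()['moment'])"
python3 -m inch '[0,0,-0.03,0,0,0,1,0,0,-0.02,0,0,0,1,0,0,0,0,0,0,1]'; python3 -c "
from plant import*;print(get_obs()['moment'])"
python3 -m inch '[0,0,-0.02,0,0,0,1,0,0,-0.015,0,0,0,1,0,0,0,0,0,0,1]'; python3 -c "
from plant import*;print(get_obs()['moment'])"
```

```text
time: 17.57
tool_pos: [460.4, 40.4, 98.8]
tcp_rot: [3.141, -0.0, 2.842]
contact_force: [-1.6, -0.6, 4.4]
grip_width: 18.1
finger_force: 29.9
[ 0.0255205   0.19959205 -0.15950434]
time: 17.82
tool_pos: [460.4, 40.4, 98.8]
tcp_rot: [3.141, -0.0, 2.915]
contact_force: [-0.4, -0.1, 4.0]
grip_width: 18.0
finger_force: 29.9
[ 0.08013695  0.31881299 -0.10939021]
time: 18.07
tool_pos: [460.3, 40.3, 98.8]
tcp_rot: [3.141, -0.0, 2.966]
contact_force: [-2.3, 0.2, 5.5]
grip_width: 17.9
finger_force: 29.9
[ 0.15961215  0.40147643 -0.12388664]
```

```bash
for i in 1; do :; done
python3 -m inch '[0,0,-0.03,0,0,0,1,0,0,0,0,0,0,1]'; python3 -c "
from plant import*;print(get_obs()['moment'])"
python3 -m inch '[0,0,-0.03,0,0,0,1,0,0,0,0,0,0,1]'; python3 -c "
from plant import*;print(get_obs()['moment'])"
python3 -m inch '[0,0,-0.03,0,0,0,1,0,0,0,0,0,0,1]'; python3 -c "
from plant import*;print(get_obs()['moment'])"
```

```text
time: 18.23
tool_pos: [460.3, 40.3, 98.8]
tcp_rot: [3.141, -0.0, 3.012]
contact_force: [-2.2, -0.0, 4.8]
grip_width: 17.9
finger_force: 29.9
[ 0.07702449  0.49867087 -0.0768429 ]
time: 18.4
tool_pos: [460.2, 40.3, 98.8]
tcp_rot: [3.141, -0.0, 3.057]
contact_force: [-1.3, -0.1, 5.6]
grip_width: 17.9
finger_force: 29.9
[ 0.10612409  0.46781686 -0.12991105]
time: 18.57
tool_pos: [460.2, 40.3, 98.8]
tcp_rot: [3.141, -0.0, 3.102]
contact_force: [-1.9, 0.1, 5.0]
grip_width: 17.7
finger_force: 29.9
[ 0.11936902  0.54690924 -0.06413664]
```

```bash
python3 -m inch '[0,0,-0.02,0,0,0,1,0,0,0,0,0,0,1]'; python3 -c "
from plant import*;print(get_obs()['moment'])"
python3 -m inch '[0,0,-0.02,0,0,0,1,0,0,0,0,0,0,1]'; python3 -c "
from plant import*;print(get_obs()['moment'],get_obs()['joint_positions'])"
```

```text
time: 18.73
tool_pos: [460.2, 40.3, 98.8]
tcp_rot: [3.141, -0.0, 3.132]
contact_force: [-1.8, 0.4, 6.4]
grip_width: 18.3
finger_force: 29.9
[ 0.11789314  0.54828655 -0.08411427]
time: 18.9
tool_pos: [460.2, 40.3, 98.8]
tcp_rot: [3.141, -0.001, -3.122]
contact_force: [-2.5, -0.9, 5.4]
grip_width: 17.7
finger_force: 30.0
[ 0.09635838  0.57570376 -0.1661885 ] [-7.89028652e-02  4.02449980e-01  1.87873787e+00  3.08947881e-04
  8.60947144e-01 -1.66959907e+00]
```

```bash
python3 -m inch '[0,0,-0.02,0,0,0,1,0,0,0,0,0,0,1]'; python3 -c "
from plant import*;print(get_obs()['moment'])"
python3 - <<'E'
from ov import *
from plant import capture
d={n:capture(n) for n in("top","side")}
a=cv2.resize(d["side"]["image"][155:205,255:325,::-1],None,fx=7,fy=7,interpolation=cv2.INTER_CUBIC)
ov("pics/s7.png",(460.2,40.3,47.3,.04),None,d,(256,196,60),(258,150,60),(258,150,60))
E
```

```text
time: 19.07
tool_pos: [460.2, 40.3, 98.8]
tcp_rot: [3.141, -0.001, -3.092]
contact_force: [-1.8, 0.1, 5.4]
grip_width: 17.9
finger_force: 30.0
[ 0.06899643  0.58851358 -0.32449588]
```

View pics/s7.png

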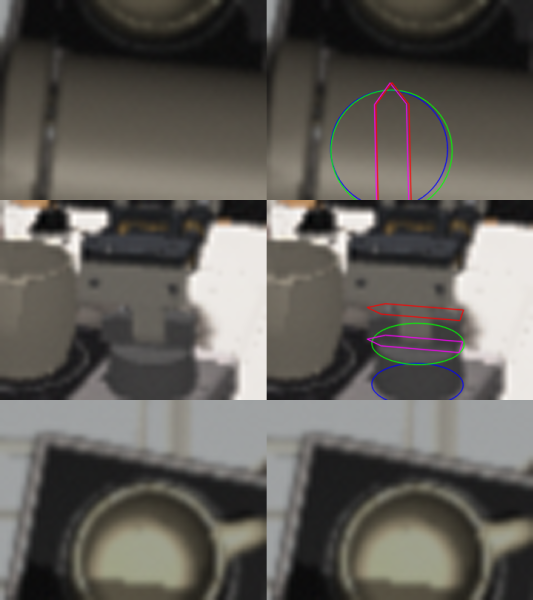

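The yaw moment climbed from -0.08 to -0.32 N m, so the shaft is on its end stop. I'm releasing and rising.

```bash
python3 -m inch '[0,0,0,0,0,0,-1,0,0,0,0,0,0,-1,0,0,0,0,0,0,-1,0,0,0,0,0,0,-1,0,0,0,0,0,0,-1,0,0,0,0,0,0,-1,0,0,0,0,0,0,-1]'
python3 -m inch '[0,0,0,0,0,-0.03,-1,0,0,0,0,0,-0.04,-1,0,0,0,0,0,-0.04,-1,0,0,0,0,0,-0.04,-1,0,0,0,0,0,-0.04,-1]'
python3 -m inch '[0,0,0,-0.04,0,0,-1,0,0,0,0.05,0,0,-1,0,0,0,0.05,0,0,-1,0,0,0,0.05,0,0,-1,0,0,0,0,0,0,-1]'
python3 - <<'E'
from h import *
from plant import capture
c=capture("side");C=Cam("",c);g=c["image"].mean(2).astype(int)
for yaw in(-.2,0.,.04):
    k=knobpts(460.2,40.3,47.3,yaw);print(yaw,"bar top nose/tail px",C.proj(k[3])[[2,0]].round(1).tolist())
for v in range(169,182):print(v,g[v,276:308])
E
```

```text
time: 19.75
tool_pos: [460.5, 40.3, 98.6]
tcp_rot: [3.141, 0.0, -3.092]
contact_force: [-0.6, -0.2, -0.1]
grip_width: 59.8
finger_force: 0.0
time: 20.17
tool_pos: [460.1, 40.3, 252.3]
tcp_rot: [3.141, -0.0, -3.092]
contact_force: [1.1, -0.4, -0.6]
grip_width: 90.4
finger_force: 0.0
time: 20.58
tool_pos: [365.4, 36.4, 248.9]
tcp_rot: [3.14, -0.008, -3.091]
contact_force: [0.7, 0.6, 0.3]
grip_width: 91.9
finger_force: 0.0
-0.2 bar top nose/tail px [[281.0, 172.6], [301.8, 175.3]]
0.0 bar top nose/tail px [[280.2, 173.5], [301.8, 174.4]]
0.04 bar top nose/tail px [[280.1, 173.7], [301.8, 174.3]]
169 [100  99  98  96  94  90  89  87  89  91  93  93  92  89  92 101 111 137
 186 217 226 230 231 232 232 233 232 233 232 230 230 232]
170 [102 101 103 100  98  97  91  86  90  91  94  97  97  97  96  94  93  95
 111 142 179 206 219 227 231 232 232 232 231 223 225 232]
171 [101 101 100 100  99  96  92  89  88  88  93  97  97  98  97  96  94  92
  93  96 116 148 168 195 218 226 231 232 232 232 232 233]
172 [ 92  92  92  93  91  92  90  91  92  94  94  97  95  96  95  94  92  92
  90  92 101 126 1
[... 554 characters left out ...]
  92 133 171 207 224 230]
177 [ 90  90  89  87  84  61  60  62  56  59  61  60  62  61  60  60  61  63
  64  65  68  71  74  78  74  72  90 122 158 196 219 227]
178 [ 54  60  69  71  75  59  58  58  58  58  60  59  59  59  59  61  59  59
  60  61  60  61  60  60  59  71 101 115 144 179 211 224]
179 [ 39  42  44  44  49  59  59  58  57  60  60  59  60  60  60  59  61  60
  60  60  60  60  59  60  58  69 100 105 126 159 196 221]
180 [ 43  41  40  40  47  57  59  59  57  60  59  59  59  60  59  60  59  59
  60  59  59  60  59  60  59  62  83 105 134 171 205 224]
181 [ 52  43  42  42  44  51  58  66  61  62  61  60  59  60  59  60  59  60
  59  58  59  58  59  59  57  62  90 119 150 189 219 229]
```

The bore's play works out at ±7.8°. That puts contact with the stop at a yaw of about 3.10, which agrees with the measured moment rise near 3.13. The arm is clear and still, so I'm handing in.

```bash
python3 -m inch '[0,0,0,0,0,0,-1,0,0,0,0,0,0,-1]'; python3 -c "
from plant import *;print(close_job())"
```

```text
time: 20.8
tool_pos: [373.6, 35.8, 251.2]
tcp_rot: [-3.141, 0.002, -3.092]
contact_force: [0.0, 0.1, -0.7]
grip_width: 91.9
finger_force: 0.0
the job is handed in; nothing more can be done
None
```

The knob went onto the catches, was pressed down to a hard stop, turned anticlockwise to the end stop and released, and I handed the job in at about 21 s; no verdict came back, and the final off angle is inferred from the wrist moment rather than seen in a picture.

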